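Tighten the filter holder evenly

TASK

Two opposite wing knobs on the large round filter holder are still loose, their wings pointing at its centre. Tighten both clockwise until their wings lie along the rim like those of the other two, working back and forth between them so that neither ever gets much more than an eighth of a turn ahead of the other.

Things in the scene. Friction and masses are not known exactly. Their poses are not given: they have to be found in the camera images.
- knob_a_grip (a point): Loose black wing knob on the large steel filter holder: an upright bar 44 mm long, 12 thick, 44 tall. This point is on its vertical turning axis, 14 mm below its top, 36 above the holder's flat cover: grip here across the thickness. x runs along the wing and turns with it, z up. The holder is fixed, 220 mm across, its four knobs 80 mm from its centre; a pipe stub 24 mm wide, 32 tall stands at the centre.
- knob_b_grip (a point): The other loose wing knob, same shape, point and axes, opposite knob_a (160 mm apart). The two knobs between them are tight, cannot turn, and have their wings along the rim. The cover is 68 mm above the bench; the holder stands at any yaw. Each wing has a pale line along its top. The small steel holder (110 mm across, three small knobs) and the knob lying on the bench are bystanders.
- knob_a (a joint): Angle of the knob at knob_a_grip, rad: 0 with its wing pointing at the holder's centre, growing clockwise seen from above (tightening) to a hard stop at 1.571, tight, with the wing along the rim. Starts between 0 and 0.2. Friction about 0.1 N m; it does not rise or sink, and stays where it is left.
- knob_b (a joint): Angle of the knob at knob_b_grip, rad: 0 with its wing pointing at the holder's centre, growing clockwise seen from above (tightening) to a hard stop at 1.571, tight, with the wing along the rim. Starts between 0 and 0.2. Friction about 0.1 N m; it does not rise or sink, and stays where it is left.
Things that resemble listed ones, but are neither listed nor needed, are in the scene too. Leave any blue or orange look-alike of the part that bears knob_a_grip alone.

How it is judged:
By the outcome, as a careful person would: the job done as asked, in the order asked, and still so for the second after the job is handed in, with the robot touching nothing.
It also fails if it takes over 62 s, if anything falls off the work surface, if the arm or the gripper's body presses on something with over 40 N, if the wrist force passes 120 N, or if a joint passes its speed limit or range.

ROBOT

A 6-joint arm with a two-finger parallel gripper is mounted at the origin on the work surface. World frame = base frame: x ahead of the robot, y to its left, z up, the work surface at z = 0. Lengths are in m, angles in rad, forces in N, time in s.
With the tool pointing down it reaches from about 0.275 to 1 m from the base axis. Payload 8.4 kg.
Tool frame: the origin (TCP) lies on the centre line of the jaws, within the pads' length; the fingertips stand 17 mm ahead of it and the grasp point (between the pads) lies 2 mm behind it (bot.tcp_to_tips is the y of the fingertips in the tool frame, in m); y points along the fingers, z is the direction in which the jaws open and shut, and the axes are right-handed (so a half turn about y gives the same grasp; the last joint's range is limited). The gripper opens to 85 mm and grips with 20 to 120 N. Pads are 22 mm wide; open, the fingers measure 114 mm over their backs; the gripper's body (76 mm by 85 mm) begins 54 mm behind the grasp point. The pads swing forward as they close: fully open they stand 13 mm farther back than shut.
Start: joints at [1.106, 0.353, 1.633, -0, 1.155, -0.002], TCP at [0.279, 0.559, 0.227] pointing down, gripper open.
Joint ranges: [-2.63, 2.63], [-0.92, 2.1], [0.06, 2.66], [-1.3, 4.44], [0, 2.69], [-3.02, 3.02]. Speed limits (rad/s): [2.22, 2.22, 2.79, 3.14, 3.14, 3.14].

INTERFACE

Orientations are given as a unit quaternion [x, y, z, w].
In Python, from workcell import bot, hand, kinematics, get_obs, vision, hand_in gives the robot as it stands. The module is installed in compiled form; this text tells all that it offers. Calls block until the motion is done:
- bot.reach(position, orientation): joint-space move of the TCP to a pose.
- bot.servo_line(position, ori=None, velocity=0.15): straight line of the TCP; ori=None keeps the orientation; velocity is the mean speed in m/s.
- bot.goto_joints(angles): joint-space move.
- hand.move_gripper(opening, strength=None): finger opening in m; strength is the grip in N (None keeps the last); returns when the fingers have stopped.
- bot.dwell(seconds).
- kinematics.solve_ik(position, orientation): joint angles nearest the present ones, or None.
- get_obs(): the state.
- vision.read_camera(name): name is "scene" or "top" or "wrist"; returns a dict with "frame" (480x640x3 uint8, red, green, blue), "intrinsics" (3x3 intrinsics, pixels), "dist" ([k1, k2, p1, p2, k3] as OpenCV has them; the pictures are not rectified), "view" (4x4, takes a point from world to camera coordinates). Camera axes: x right, y down, z forward; pixel columns grow to the right and rows downward; lengths in m; the calibration is good to about 2 mm. A picture is of the moment at which its call begins. There is no depth.
A pose or a line that the arm cannot do raises bot.IKError and nothing moves.
- hand_in(): hands the job in, once; it reports no verdict.
The state is a dict: "time_s": time; "joint_pos": joint angles; "joint_vel": joint speeds; "joint_efforts": joint torques, N m; "position": TCP position; "orientation": TCP orientation; "wrist_force": force on the tool from outside, world axes, zero at the start; "ft_torque": the same for the moment, N m; "gripper_width": finger opening in m.
Only numpy, scipy, OpenCV 4.12 (cv2) and the standard library are available. Lean on these libraries where they do the work, as an engineer would, in place of code of your own. Each camera call takes 0.05 s, during which the arm holds its last target.

## Working session

There is one attempt and no reset: what is moved stays moved. The work goes in short steps, each a Python script; the robot and the scene stay as the last script left them, time stands still between calls to the robot, and variables do not carry over. Pictures are saved under pics/ and viewed, and the job is handed in when it is done.

```bash
mkdir -p pics; python3 - <<'E'
from workcell import bot, hand, kinematics, get_obs, vision
import cv2,numpy as np,pickle
d={}
for n in ["scene","top","wrist"]:
    r=vision.read_camera(n); d[n]=r
    cv2.imwrite(f"pics/{n}0.png",r["frame"][:,:,::-1])
    print(n,r["intrinsics"].tolist(),r["dist"],np.round(r["view"],3).tolist())
pickle.dump(d,open("d0.pkl","wb"))
o=get_obs();print(o, bot.tcp_to_tips)
E
```

```text
scene [[459.21039839513395, 0.0, 321.0672425072535], [0.0, 459.21039839513395, 236.96164641053372], [0.0, 0.0, 1.0]] [-0.04521498  0.          0.          0.          0.        ] [[0.522, 0.853, -0.002, -0.331], [0.566, -0.347, -0.748, -0.158], [-0.639, 0.389, -0.664, 1.591], [0.0, 0.0, 0.0, 1.0]]
top [[571.6865374462634, 0.0, 322.9653183645704], [0.0, 571.6865374462634, 245.11926286752177], [0.0, 0.0, 1.0]] [0.05037517 0.         0.         0.         0.        ] [[0.001, -1.0, -0.006, 0.112], [-0.993, 0.0, -0.119, 0.507], [0.119, 0.006, -0.993, 1.275], [0.0, 0.0, 0.0, 1.0]]
wrist [[381.934121446017, 0.0, 325.0715954045621], [0.0, 381.934121446017, 238.08716714902295], [0.0, 0.0, 1.0]] [-0.03248801  0.          0.          0.          0.        ] [[0.447, 0.895, -0.001, -0.624], [0.861, -0.43, 0.271, -0.035], [0.242, -0.121, -0.963, 0.378], [0.0, 0.0, 0.0, 1.0]]
{'time_s': 0.15, 'joint_pos': array([ 1.10561780e+00,  3.53509064e-01,  1.63395485e+00,  4.02072901e-06,
        1.15519282e+00, -2.42589850e-03]), 'joint_vel': array([-0.00162437, -0.00175839, -0.00312335,  0.00079717,  0.00026433,
       -0.00018909]), 'joint_efforts': array([ 5.87841205e-04, -6.05633426e+01, -3.42340136e+01,  9.24769688e-05,
        6.13742988e-03,  1.16345760e-05]), 'position': array([0.27885896, 0.5589366 , 0.22682526]), 'orientation': array([ 0.68862903, -0.16224083,  0.16206398, -0.68789769]), 'wrist_force': array([ 0.44937603, -0.38035306, -0.91738573]), 'ft_torque': array([ 0.04502896, -0.00825879,  0.00108109]), 'gripper_width': 0.08548792188979423} 0.017
```

View pics/top0.png

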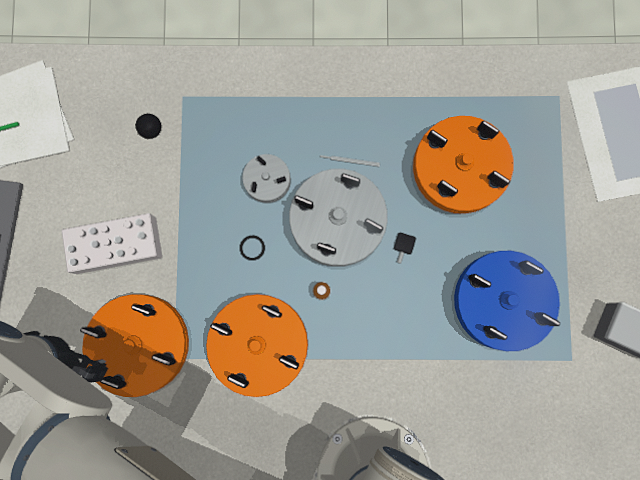

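View pics/scene0.png

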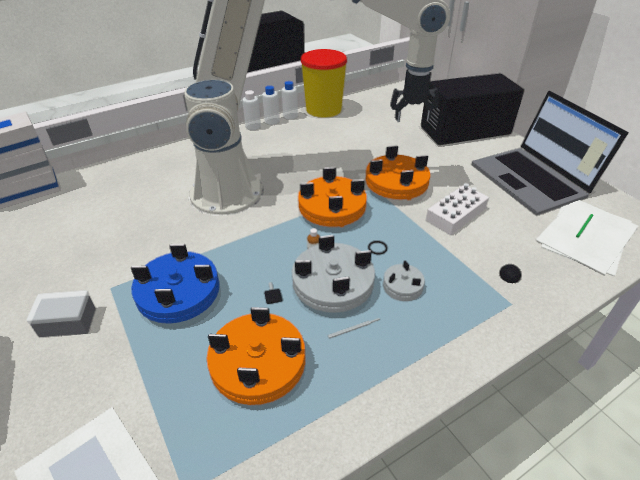

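View pics/wrist0.png

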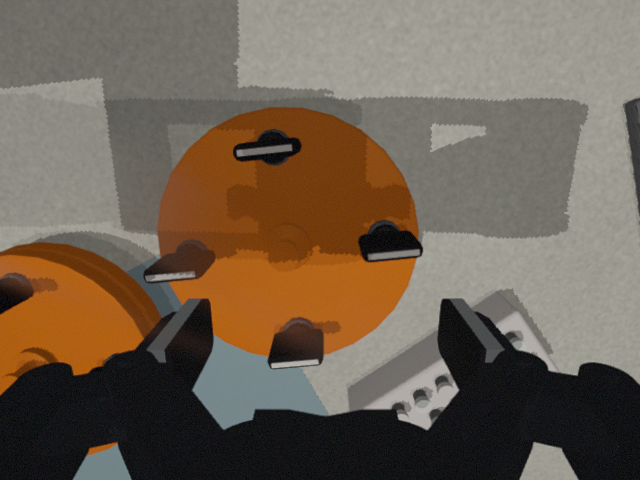

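The only large steel holder is at (338,217) in the top view. What could be mistaken for it or its knobs:
- small steel holder (266,178)
- orange holders (464,163), (257,345) and (135,345)
- blue holder (508,300)
- lying knob (404,243)

The next step is a close crop of it, plus ray casts of the pale lines.

```bash
cat > h.py <<'E'
import cv2,numpy as np
def ray(r,uv,z):
    K=np.array(r["intrinsics"]);V=np.array(r["view"])
    p=cv2.undistortPoints(np.array(uv,float).reshape(-1,1,2),K,np.array(r["dist"])).reshape(-1,2)
    R=V[:3,:3];c=-R.T@V[:3,3]
    d=np.c_[p,np.ones(len(p))]@R
    return c+d*((z-c[2])/d[:,2])[:,None]
def proj(r,P):
    V=np.array(r["view"]);rv=cv2.Rodrigues(V[:3,:3])[0]
    return cv2.projectPoints(np.array(P,float).reshape(-1,1,3),rv,V[:3,3],np.array(r["intrinsics"]),np.array(r["dist"]))[0].reshape(-1,2)
E
python3 - <<'E'
import pickle,cv2,numpy as np
from h import *
d=pickle.load(open("d0.pkl","rb"));r=d["top"];f=r["frame"]
c=f[160:275,280:395]
cv2.imwrite("pics/crop0.png",cv2.resize(c[:,:,::-1],None,fx=5,fy=5,interpolation=cv2.INTER_CUBIC))
g=f.astype(int)
m=((g.min(2)>205)).astype(np.uint8)
m[:160]=0;m[275:]=0;m[:,:280]=0;m[:,395:]=0
n,l,s,ce=cv2.connectedComponentsWithStats(m,connectivity=8)
for i in range(1,n):
    if s[i,4]>8:
        ys,xs=np.where(l==i);P=ray(r,np.c_[xs,ys],0.118)[:,:2]
        mu=P.mean(0);w,v=np.linalg.eigh(np.cov((P-mu).T))
        rect=cv2.minAreaRect((P*1e4).astype(np.float32))
        print(ce[i],s[i,4],mu,np.rad2deg(np.arctan2(v[1,1],v[0,1])),np.sqrt(w*12),rect[0],rect[1])
E
```

```text
[303.5        200.07142857] 14 [0.59378378 0.15332043] 66.4043094268253 [0.00205268 0.03405173] (5938.11474609375, 1533.8328857421875) (309.13861083984375, 17.139930725097656)
[326.         246.93333333] 15 [0.49235694 0.10495307] 71.2429821110183 [0.00220496 0.03482327] (4925.36865234375, 1048.49267578125) (309.84490966796875, 20.32734489440918)
```

View pics/crop0.png

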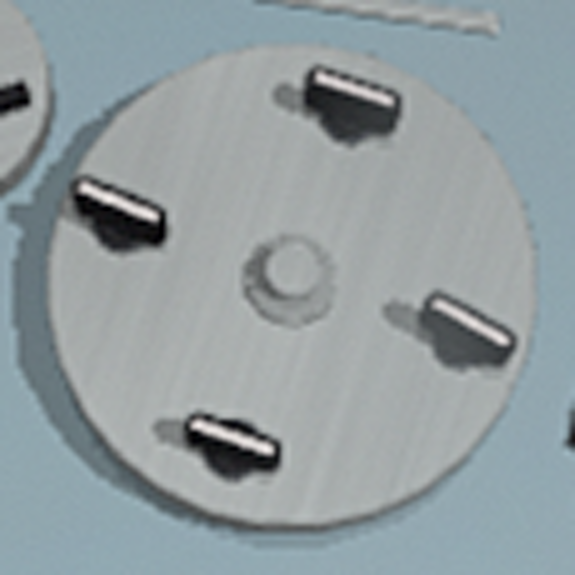

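The crop shows loose wings at the left knob, (303,200) in the full picture, and the right knob, (374,225), both pointing at the stub. The top and bottom knobs lie along the rim. I'll measure all four lines in both views.

```bash
python3 - <<'E'
import pickle,cv2,numpy as np
from h import *
d=pickle.load(open("d0.pkl","rb"));r=d["top"];g=r["frame"].astype(np.float32).min(2)
L={}
for n,(u,v) in dict(A=(303,200),T=(350,178),B=(374,224),S=(326,247)).items():
    w=g[v-9:v+10,u-14:u+15]; w=cv2.resize(w,None,fx=8,fy=8,interpolation=cv2.INTER_CUBIC)
    m=(w>190).astype(np.uint8)
    k,l,s,ce=cv2.connectedComponentsWithStats(m)
    # component nearest elongated near centre
    best=None
    for i in range(1,k):
        ys,xs=np.where(l==i)
        if len(xs)<300: continue
        uv=np.c_[(xs+.5)/8-.5+u-14,(ys+.5)/8-.5+v-9]
        P=ray(r,uv,.118)[:,:2]
        rc=cv2.minAreaRect((P*1e4).astype(np.float32)); mu=P.mean(0)
        e,vv=np.linalg.eigh(np.cov((P-mu).T)); a=np.rad2deg(np.arctan2(vv[1,1],vv[0,1]))%180
        print(n,len(xs),np.round(uv.mean(0),1),mu.round(4),np.array(rc[0])/1e4,np.round(rc[1],0),round(a,1))
        if best is None or len(xs)>best[0]: best=(len(xs),mu,a)
    L[n]=best[1:]
for p in("AB","TS"):
    a,b=L[p[0]][0],L[p[1]][0];v=b-a
    print(p,(a+b)/2,np.linalg.norm(v),np.rad2deg(np.arctan2(v[1],v[0])))
s=d["scene"]; f=s["frame"]
c=f[225:320,285:385];cv2.imwrite("pics/crop1.png",cv2.resize(c[:,:,::-1],None,fx=6,fy=6,interpolation=cv2.INTER_CUBIC))
print({n:proj(s,[[*L[n][0],.118]]).round(1).tolist() for n in L})
E
```

```text
A 1247 [303.3 200. ] [0.594  0.1538] [0.59401279 0.15370171] [343.  34.] 67.1
T 967 [350.3 177.3] [0.6437 0.0526] [0.64353164 0.0523855 ] [329.  26.] 71.1
B 1117 [374.1 224.1] [0.5416 0.0023] [0.54178574 0.00257406] [335.  30.] 60.0
S 1337 [326.2 247. ] [0.4923 0.1045] [0.49235596 0.10473176] [349.  33.] 70.6
AB [0.56778872 0.07802206] 0.1603541175316045 -109.10053342309513
TS [0.5679749  0.07857024] 0.16004635789176266 161.06496388482057
{'A': [[363.3, 250.9]], 'T': [[341.3, 277.7]], 'B': [[302.7, 260.3]], 'S': [[326.5, 235.4]]}
```

View pics/crop1.png

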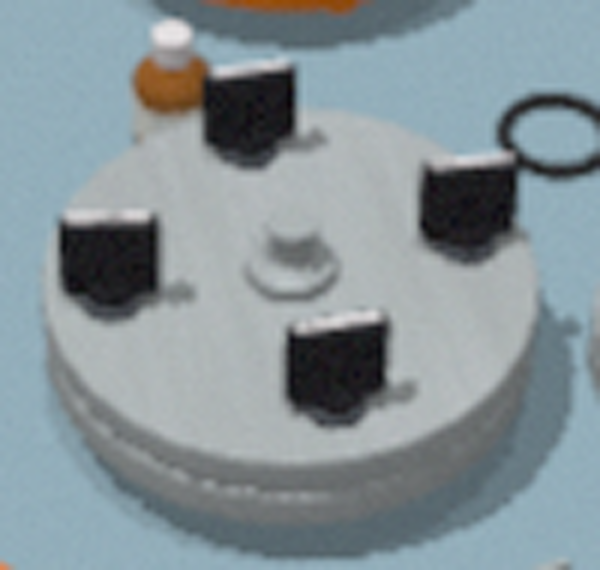

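Both views agree: centre (0.568, 0.078), knob axis at 71°, A at about 4° and B at about 11°. Next I check the IK options, without moving.

```bash
cat >> h.py <<'E'
from scipy.spatial.transform import Rotation as Ro
C=np.array([.5679,.0783]);AX=70.97
KP={k:C+s*.08*np.array([np.cos(np.deg2rad(AX)),np.sin(np.deg2rad(AX))]) for k,s in(("A",1),("B",-1))}
def ori(q,flip):  # q knob angle deg
    t=np.deg2rad(AX-q+90+180*flip)
    z=np.array([np.cos(t),np.sin(t),0]);y=np.array([0,0,-1.]);x=np.cross(y,z)
    return Ro.from_matrix(np.c_[x,y,z]).as_quat()
E
python3 - <<'E'
from workcell import kinematics,get_obs
from h import *
for k in "AB":
  for f in (0,1):
    for q in (0,45,92):
      for z in (.104,.16):
        s=kinematics.solve_ik([*KP[k],z],ori(q,f)); print(k,f,q,z,None if s is None else np.round(s,3))
E
```

```text
A 0 0 0.104 [ 0.251  0.473  1.757 -0.     0.911 -2.558]
A 0 0 0.16 [ 0.251  0.405  1.719 -0.     1.017 -2.558]
A 0 45 0.104 [ 0.251  0.473  1.757 -0.     0.911 -1.773]
A 0 45 0.16 [ 0.251  0.405  1.719 -0.     1.017 -1.773]
A 0 92 0.104 [ 0.251  0.473  1.757 -0.     0.911 -0.953]
A 0 92 0.16 [ 0.251  0.405  1.719 -0.     1.017 -0.953]
A 1 0 0.104 [ 0.251  0.473  1.757 -0.     0.911  0.583]
A 1 0 0.16 [ 0.251  0.405  1.719 -0.     1.017  0.583]
A 1 45 0.104 [ 0.251  0.473  1.757 -0.     0.911  1.369]
A 1 45 0.16 [ 0.251  0.405  1.719 -0.     1.017  1.369]
A 1 92 0.104 [ 0.251  0.473  1.757 -0.     0.911  2.189]
A 1 92 0.16 [ 0.251  0.405  1.719 -0.     1.017  2.189]
B 0 0 0.104 [ 2.000e-03  3.790e-01  1.916e+00 -0.000e+00  8.470e-01 -2.807e+00]
B 0 0 0.16 [ 2.000e-03  3.020e-01  1.875e+00 -0.000e+00  9.640e-01 -2.807e+00]
B 0 45 0.104 [ 2.000e-03  3.790e-01  1.916e+00 -0.000e+00  8.470e-01 -2.022e+00]
B 0 45 0.16 [ 2.000e-03  3.020e-01  1.875e+00 -0.000e+00  9.640e-01 -2.022e+00]
B 0 92 0.104 [ 0.002  0.379  1.916 -0.     0.847 -1.202]
B 0 92 0.16 [ 0.002  0.302  1.875 -0.     0.964 -1.202]
B 1 0 0.104 [ 0.002  0.379  1.916 -0.     0.847  0.334]
B 1 0 0.16 [ 0.002  0.302  1.875 -0.     0.964  0.334]
B 1 45 0.104 [ 0.002  0.379  1.916 -0.     0.847  1.12 ]
B 1 45 0.16 [ 0.002  0.302  1.875 -0.     0.964  1.12 ]
B 1 92 0.104 [ 0.002  0.379  1.916 -0.     0.847  1.94 ]
B 1 92 0.16 [ 0.002  0.302  1.875 -0.     0.964  1.94 ]
```

```bash
cat >> h.py <<'E'
from workcell import bot,hand,get_obs,vision
ZG=.102;ZU=.155
def rep(t):
    o=get_obs();print(t,round(o["time_s"],2),o["position"].round(4),"F",o["wrist_force"].round(1),"T",o["ft_torque"].round(2),"w",round(o["gripper_width"],4),"j6",round(o["joint_pos"][5],3));return o
def go(k,q0,q1,strength=50):
    p=KP[k]
    bot.reach([*p,ZU],ori(q0,1)); 
    bot.servo_line([*p,ZG],velocity=.12); rep("down")
    hand.move_gripper(0.0,strength); o=rep("closed")
    j=o["joint_pos"].copy(); 
    from workcell import kinematics
    j=np.array(kinematics.solve_ik([*p,ZG],ori(q1,1)))
    bot.goto_joints(j); o=rep("turned")
    return o
def up():
    hand.move_gripper(.04); rep("open")
    p=get_obs()["position"]; bot.servo_line([p[0],p[1],ZU],velocity=.15)
def pic(n,name):
    r=vision.read_camera(n);cv2.imwrite(name,r["frame"][:,:,::-1]);return r
E
python3 - <<'E'
from h import *
bot.reach([*KP["A"],.2],ori(4,1)); hand.move_gripper(.04); rep("above")
pic("wrist","pics/w1.png")
E
```

```text
above 2.52 [0.5939 0.154  0.2   ] F [ 0.3 -0.4 -0.7] T [-0.02  0.03 -0.05] w 0.0399 j6 0.653
```

View pics/w1.png

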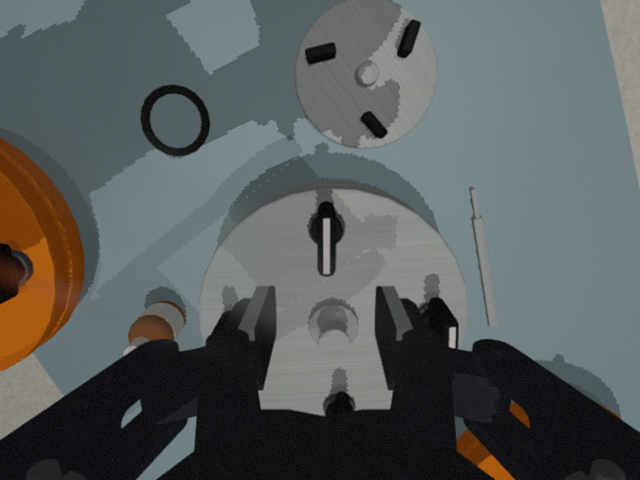

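The wrist view shows knob A's line at (326,246), parallel to the pads and midway between them (240–410). Grip it and turn to 45°.

```bash
python3 - <<'E'
from h import *
go("A",4,45); up(); rep("up")
pic("wrist","pics/w2.png")
E
```

```text
down 3.47 [0.5946 0.1541 0.1029] F [ 0.3 -1.2 -0.7] T [0.02 0.04 0.  ] w 0.04 j6 0.653
closed 3.83 [0.5948 0.1541 0.1032] F [-1.1  0.2  6.1] T [-0.07  0.16  0.06] w 0.0105 j6 0.653
turned 4.55 [0.5954 0.1536 0.1032] F [ 1.7 -3.5  5.3] T [-0.63 -0.32 -0.08] w 0.0103 j6 1.368
open 4.94 [0.5937 0.154  0.1018] F [ 0.2  1.1 -0.2] T [-0.01  0.01  0.01] w 0.0398 j6 1.369
up 5.44 [0.5936 0.154  0.1549] F [ 0.  -0.8 -0.8] T [-0.01 -0.    0.03] w 0.0401 j6 1.369
```

View pics/w2.png

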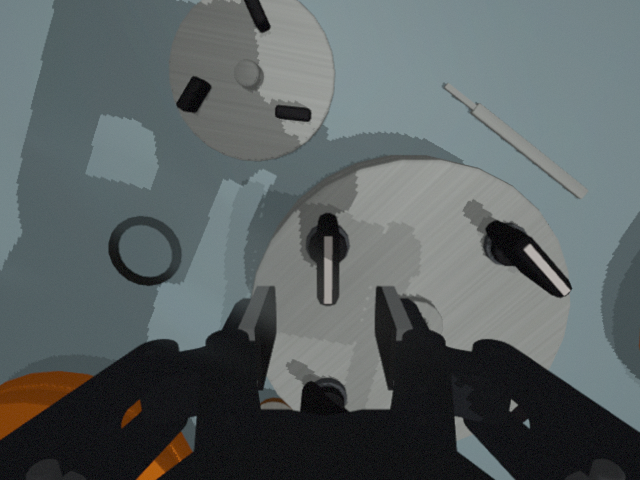

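A's wing is still parallel to the pads at (328,270), so it turned with the gripper to about 45°. Now B goes from 11° to 75°, which puts it 30° ahead.

```bash
python3 - <<'E'
from h import *
bot.reach([*KP["B"],ZU],ori(11,1)); pic("wrist","pics/w3.png")
go("B",11,75); up(); rep("up")
pic("wrist","pics/w4.png")
a=cv2.imread("pics/w3.png");b=cv2.imread("pics/w4.png");cv2.imwrite("pics/w34.png",cv2.resize(np.hstack([a,b]),(800,300)))
E
```

```text
down 7.2 [0.542  0.0027 0.1022] F [ 0.9 -0.3  0.3] T [-0.07 -0.02  0.  ] w 0.0398 j6 0.526
closed 7.57 [0.5427 0.0026 0.103 ] F [ 0.4 -0.6  7.4] T [-0.1   0.09  0.04] w 0.0103 j6 0.526
turned 8.61 [0.5432 0.0017 0.103 ] F [ 1.5 -5.7  5. ] T [-1.04 -0.25 -0.06] w 0.0104 j6 1.643
open 9.0 [0.5416 0.0028 0.1019] F [-0.   1.   0.3] T [-0.03  0.03  0.02] w 0.0404 j6 1.643
up 9.5 [0.5415 0.0029 0.1548] F [ 0.2 -0.  -0.4] T [0.   0.02 0.05] w 0.0397 j6 1.644
```

View pics/w34.png

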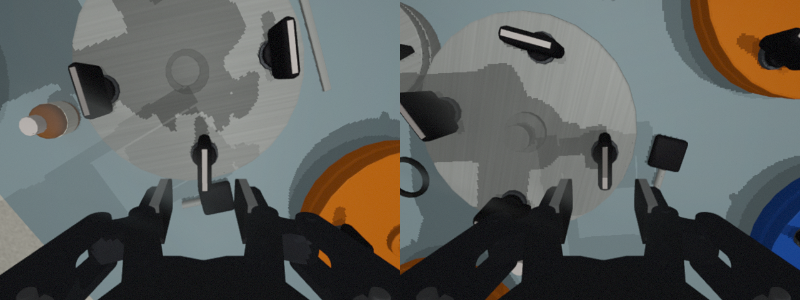

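B's wing is parallel to the pads before and after the turn. Next A goes to its stop, then B, each commanded slightly past 90°.

```bash
python3 - <<'E'
from h import *
go("A",45,93.5,60); up()
go("B",75,93.5,60); up()
p=get_obs()["position"]; bot.servo_line([p[0],p[1],.25])
bot.reach([.35,-.35,.3],get_obs()["orientation"]); rep("away")
import pickle;r=pic("top","pics/t2.png");pickle.dump(r,open("d2.pkl","wb"))
f=r["frame"];g=f.astype(np.float32).min(2)
cv2.imwrite("pics/crop2.png",cv2.resize(f[160:275,280:395,::-1],None,fx=5,fy=5,interpolation=cv2.INTER_CUBIC))
for n,(u,v) in dict(A=(303,200),T=(350,178),B=(374,224),S=(326,247)).items():
    w=cv2.resize(g[v-14:v+15,u-14:u+15],None,fx=8,fy=8,interpolation=cv2.INTER_CUBIC)
    k,l,s,ce=cv2.connectedComponentsWithStats((w>190).astype(np.uint8))
    for i in range(1,k):
        ys,xs=np.where(l==i)
        if len(xs)<300: continue
        P=ray(r,np.c_[(xs+.5)/8-.5+u-14,(ys+.5)/8-.5+v-14],.118)[:,:2];mu=P.mean(0)
        e,vv=np.linalg.eigh(np.cov((P-mu).T));a=np.rad2deg(np.arctan2(vv[1,1],vv[0,1]))
        print(n,len(xs),mu.round(4),"knob deg",round((AX-a)%180,1))
E
```

```text
down 10.82 [0.5942 0.1534 0.1022] F [-0.3  0.5  0.1] T [-0.01  0.02  0.02] w 0.04 j6 1.369
closed 11.19 [0.5949 0.1535 0.1032] F [ 0.8 -4.4  6.5] T [-0.83 -0.03 -0.09] w 0.01 j6 1.369
turned 12.02 [0.5951 0.1529 0.1032] F [ 1.6 -7.1  6. ] T [-1.26 -0.16  1.17] w 0.0104 j6 2.214
open 12.41 [0.5938 0.1541 0.102 ] F [ 0.3 -0.1  0.4] T [-0.   -0.03 -0.04] w 0.04 j6 2.215
down 14.18 [0.5421 0.0032 0.102 ] F [-0.4  0.1 -0.2] T [ 0.01 -0.04  0.  ] w 0.0401 j6 1.644
closed 14.55 [0.5425 0.0019 0.1031] F [-1.3 -5.3  4.7] T [-0.73  0.16  0.01] w 0.0104 j6 1.643
turned 14.96 [0.5426 0.0018 0.1032] F [-2.5 -5.6  6.9] T [-1.    0.22  1.1 ] w 0.0104 j6 1.962
open 15.35 [0.5418 0.0028 0.102 ] F [-0.1 -0.7  0.3] T [-0.02  0.01  0.02] w 0.0399 j6 1.965
away 18.13 [ 0.3505 -0.3495  0.2997] F [-0.2 -0.2  0.4] T [-0.01 -0.01  0.  ] w 0.0399 j6 1.177
A 1416 [0.5941 0.1541] knob deg 90.0
T 1073 [0.6436 0.0524] knob deg 179.9
B 1320 [0.5422 0.0025] knob deg 90.0
S 1433 [0.4923 0.1046] knob deg 0.4
```

View pics/crop2.png

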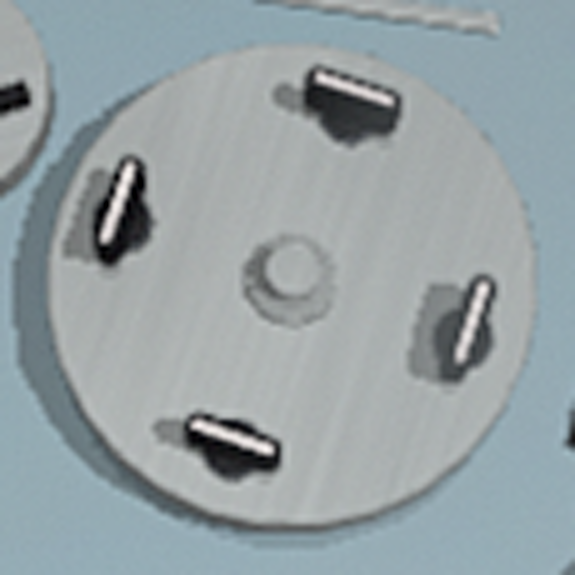

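The crop shows both wings along the rim: A at crop (118,200) and B at (472,325), both measured at 90.0°. The reaction torque of about 1.1 N m shows that both reached their stops. Handing in.

```bash
python3 - <<'E'
from workcell import hand_in
print(hand_in())
E
```

```text
the job is handed in; nothing more can be done
None
```

Both loose knobs on the large steel holder are now tight, and I handed the job in at about 18 s of the 62 s allowed. I alternated between them: A from 4° to 45°, B from 11° to 75°, A to its stop, then B to its stop. Neither got more than about 35° ahead of the other, against the 45° of an eighth of a turn.

**Last checks:**
- **Angle:** the final top view measured both wings at 90.0°, along the rim. The other two knobs had not moved.
- **Stops:** the wrist felt a reaction torque of about 1.1–1.2 N m at the end of each final turn, so both reached their hard stops.
- **Forces:** wrist force stayed below about 10 N in every reading I took.
- **Clearance:** the arm was well away from everything when I handed in.

No check failed or disagreed.

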